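# Set and clamp the carton stop with an indexing lever

### The job

Push the sliding stop up so that the carton sits snug between it and the fixed end stop, without crushing it. Then clamp the stop with its lever, clockwise: there is no room for a full turn, so pull, lift the handle off its teeth, swing it back, let it drop in and pull again until it is firmly hand-tight, not overtightened. Leave the lever dropped home, the carton still snug, and the other things on the bench alone.

Things in the scene. Friction and masses are not known exactly. Their poses are not given: they have to be found in the camera images.
- board: Carton gauge: plywood board 205 x 520 mm, 18 mm thick, fixed on the bench, with a flush aluminium T-track along it and an aluminium back fence. Origin at bench level under the track's middle line; x across the track to the fence, y along it to the end stop, z up. Spans x -130..75, y -270..250 mm; fence face at x = 45, its top 86 mm above the bench. The stop's clamp presses on this board's track.
- end_stop: Fixed aluminium end stop: upright plate 110 mm wide, 85 mm high, 8 mm thick on a foot. Origin on the board's top at the plate's carton-side face, on the track's middle line; axes as the board's, the carton lies on its -y side. Does not move.
- stop: Sliding aluminium stop on the track, 6 N of drag while unclamped. Foot 66 (x) x 68 (y) x 12 mm; origin at its centre on the board's top, on the lever's axis; axes as the board's. At its +y side stands a face plate: y 34 to 42 mm, x -73 to 37 mm, top 86 mm above the board. This plate's -y side can be pushed at x = -60 mm, 45 mm above the board.
- stop_axis (a point): Point on the lever's vertical axis, 30 mm above the bench (top of the stop's foot).
- stop_face (a point): Middle of the stop's carton-side face, 63 mm above the bench; axes as the board's.
- clamp_jaw: The clamp's steel jaw, hidden in the T-slot under the stop, 12 mm beside the lever's axis; tightening presses it against the slot's wall.
- lever (a joint): Lever angle (rad) about its vertical axis, growing clockwise from above, which tightens. 0: handle points along the board's -y, away from the carton; pi/2: along -x, away from the fence. Swings only from -0.38 (fence) to 1.88 (face plate); 0 to 1.3 leaves room for fingers. Teeth in the hub couple it to the screw every 30 degrees with 10 degrees of play; teeth in, swinging back loosens the screw.
- lever_lift (a joint): How far the lever is lifted off its teeth (m): 0 home, 0.010 fully up; above 0.007 it swings freely. A spring pulls it down: lifting takes 5 to 8 N. Let go between two teeth it rests on top of them and drops in by itself when swung on.
- lever_grip (a point): Grip point of the black handle, 80 mm out from the axis, 67 mm above the bench when home: bar 14 mm wide, 15 mm deep, ending 100 mm out, rising outwards 0.2 rad; hub 30 mm across. Site z up, -y outwards. Push here to turn it: 4 to 8 N until the screw bites, somewhere 1.0 to 2.1 rad of tightening from the start, then climbing: under 9 N is loose, 10 to 13 N firmly hand-tight, 17 N overtightened. It then stays put.
- carton: Sample carton, plain cardboard, 140 (x) x 170 (y) x 95 mm high, 0.5 to 0.9 kg, loose on the board over the track, its back close to the fence. Origin under its centre.
- carton_end (a point): Middle of the carton's end that faces the sliding stop, 45 mm above the board; axes as the carton's, nearly the board's.
- carton_far (a point): Middle of the carton's other end, 45 mm above the board; a gap of 4 to 14 mm to the end stop is left there at the start. Sliding the carton takes 2 to 6 N more than the stop's drag; 15 to 20 N on the stop's plate seats it fully.
- small_carton: Bystander: small cardboard carton 90 x 130 x 70 mm on the bench. Leave alone.
- tape_roll: Bystander: roll of brown packing tape, 90 mm across, 48 mm high, lying on the bench. Leave alone.
- scanner: Bystander: grey hand-held code reader, 175 mm long, 40 mm high, on the bench. Leave alone.
Not all that is in view belongs to the job. What is shaped like the carton but green or yellow is not meant.

How it is judged:
By the outcome, as a careful person would: the job done as asked, in the order asked, and still so for the second after the job is handed in, with the robot touching nothing.
It also fails if it takes over 72 s, if anything falls off the work surface, if the arm or the gripper's body presses on something with over 40 N, if the wrist force passes 120 N, or if a joint passes its speed limit or range.

### The arm

A 6-joint arm with a two-finger parallel gripper is mounted at the origin on the work surface. World frame = base frame: x ahead of the robot, y to its left, z up, the work surface at z = 0. Lengths are in mm, angles in degrees, forces in N, time in s.
With the tool pointing down it reaches from about 300 to 850 mm from the base axis. Payload 4.2 kg.
Tool frame: the origin (TCP) lies at the centre of the arm's flange, where the gripper is bolted on; the fingertips stand 191 mm ahead of it and the grasp point (between the pads) lies 172 mm ahead of it; y points along the fingers, x is the direction in which the jaws open and shut, and the axes are right-handed (so a half turn about y gives the same grasp; the last joint's range is limited). The gripper opens to 91 mm and grips with 3 to 60 N. Pads are 32 mm wide; open, the fingers measure 118 mm over their backs; the gripper's body (76 mm by 178 mm) begins 60 mm behind the grasp point.
Start: joints at [63.312, 18.312, 89.639, -0, 72.044, -1.146], TCP at [247.925, 518.803, 404.776] pointing down, gripper open.
Joint ranges: [-177.97, 177.97], [-48.28, 115.42], [12.27, 149.76], [-77.06, 257.06], [2.81, 150.46], [-146.56, 146.56]. Speed limits (degrees/s): [147.25, 147.25, 180, 180, 180, 180].

### API

Orientations are given as [roll, pitch, yaw] about the fixed x, y, z axes, in that order (R = Rz(yaw) Ry(pitch) Rx(roll)).
In Python, from workcell import env gives the robot as it stands.
- The arm moves only by the tool carry_out, never from a script. Its argument "increments" is a list of rows, each a list of 3 entries, a list of its own where there are three numbers: the turn, a rotation vector about the tool's x, y, z in rad, then the shift along the tool's x, y, z in mm, then the closure, from 0 (fully open) to 1 (shut). In form: [[[wx, wy, wz], [dx, dy, dz], claw], ...]. A call has 1 to 10 rows; each row is the pose to reach, as a shift and turn from the pose commanded when the call began, along the tool's axes at that moment; what a row does not reach only later rows make up. A row lasts 1/12 s, in which the tool goes at most 41.7 mm and 7.16 degrees, less where a joint would pass 70% of its speed; a pose out of reach is approached as far as the arm can. A call with a gripper value outside its range is refused whole. The fingers move at their own pace and stop on an object; "force" is the grip in N (left out, the last holds). Time passes only in rows, so rows that repeat a pose let the fingers close. It gives the time, the measured TCP pose, the force and the opening at its end, in the units of the state.
- env.state(): the state, without advancing time (a new reading comes with each control period).
- env.grab_frame(name): name is "scene" or "side" or "wrist"; returns a dict with "frame" (420x560x3 uint8, blue, green, red), "z_map" (420x560 float32, mm along the optical axis (not along the pixel's ray), 0 where there is no reading), "camera_matrix" (3x3 intrinsics, pixels), "rvec" (rotation vector, rad) and "tvec" (3), from world to camera coordinates, as OpenCV has them; the wrist camera has in their place "hand_eye" (4x4, takes a point from camera to tool coordinates, whose origin is the TCP and whose axes are the tool frame's). Camera axes: x right, y down, z forward; pixel columns grow to the right and rows downward; lengths in mm; the calibration is good to about 2 mm. A picture is of the moment at which its call begins: read the wrist's pose just before it.
- env.job_done(): hands the job in, once; it reports no verdict.
The state is a dict: "time_s": time; "qpos": joint angles; "qvel": joint speeds; "effort": joint torques, N m; "ee_pos": TCP position; "ee_rot": TCP orientation; "force": force on the tool from outside, world axes, zero at the start; "torque": the same for the moment, N m; "gripper_width": finger opening in mm.
Only numpy, scipy, OpenCV 4.12 (cv2) and the standard library are available. Lean on these libraries where they do the work, as an engineer would, in place of code of your own. Each camera call takes 0.05 s, during which the arm holds its last target. There are 200 camera calls.

## Working session

There is one attempt and no reset: what is moved stays moved. The work goes in short steps, Python scripts to look and compute and a tool call to move; the robot and the scene stay as the last step left them, time stands still between calls to the robot, and variables do not carry over. Pictures are saved under pics/ and viewed, about 8 in all and at most 12, crops included, and the job is handed in when it is done.

Besides the shell and the picture viewer there is one more tool, called after ">>>" as a command line: name --argument value ..., lists and objects as JSON in quotes. carry_out: Moves the arm, as the interface text tells. Its arguments: {"type":"object","properties":{"increments":{"type":"array","items":{"type":"array"}},"force":{"type":"number"}},"required":["increments"]}

```bash
mkdir -p pics; ls; cat > h.py <<'E'
from workcell import env
import numpy as np, cv2
from scipy.spatial.transform import Rotation as R
def cam(n):
    s=env.state(); f=env.grab_frame(n)
    if n=="wrist":
        T=np.eye(4); T[:3,:3]=R.from_euler('xyz',s['ee_rot'],degrees=True).as_matrix(); T[:3,3]=s['ee_pos']
        C=T@np.array(f['hand_eye'])
    else:
        M=cv2.Rodrigues(np.array(f['rvec'],float))[0]; C=np.eye(4); C[:3,:3]=M.T; C[:3,3]=-M.T@np.array(f['tvec'],float).ravel()
    f['C']=C; return f
def ray(f,u,v):
    K=f['camera_matrix']; d=np.linalg.inv(K)@[u,v,1]
    return f['C'][:3,3],f['C'][:3,:3]@d
def onplane(f,u,v,z):
    o,d=ray(f,u,v); return o+d*(z-o[2])/d[2]
def pts(f):
    K=f['camera_matrix'];Z=f['z_map'];v,u=np.indices(Z.shape)
    P=np.stack([(u-K[0,2])/K[0,0]*Z,(v-K[1,2])/K[1,1]*Z,Z],-1)
    W=P@f['C'][:3,:3].T+f['C'][:3,3]; W[Z<=0]=np.nan; return W
def proj(f,p):
    q=f['C'][:3,:3].T@(np.array(p)-f['C'][:3,3]); q=f['camera_matrix']@q; return q[:2]/q[2]
E
python3 - <<'E'
from h import *
import pickle
print(env.state())
for n in ("scene","side","wrist"):
    f=cam(n); pickle.dump(f,open(n+'.pkl','wb')); cv2.imwrite(f'pics/{n}0.png',f['frame']); print(n,f['C'].round(3).tolist(),f['camera_matrix'].tolist())
E
```

```text
pics
{'time_s': 0.0, 'qpos': array([ 6.33137187e+01,  1.83500141e+01,  8.97078399e+01,  1.27063098e-03,
        7.20415313e+01, -1.14724409e+00]), 'qvel': array([ 0.03575376, -0.05626318, -0.00185833,  0.06033735, -0.11100819,
        0.15318704]), 'effort': array([ 7.74840373e-04, -4.12462807e+01, -2.31967646e+01,  7.26640876e-02,
        4.57542110e-02, -1.58470480e-04]), 'ee_pos': array([247.82684719, 518.65618149, 403.92657201]), 'ee_rot': array([-89.99680232,   0.09934121,  64.46057271]), 'force': array([-0.06947011,  0.19414036, -0.28951197]), 'torque': array([-0.0133949 , -0.01535366,  0.01125971]), 'gripper_width': 91.44832912387747}
scene [[0.48, 0.763, -0.433, 1102.266], [0.877, -0.422, 0.23, -344.558], [-0.007, -0.49, -0.872, 1330.698], [0.0, 0.0, 0.0, 1.0]] [[436.7878859127593, 0.0, 282.09826148297725], [0.0, 436.7878859127593, 209.29160979802995], [0.0, 0.0, 1.0]]
side [[-0.538, 0.529, -0.657, 1602.119], [0.843, 0.333, -0.422, 730.151], [-0.004, -0.781, -0.625, 1166.531], [0.0, 0.0, 0.0, 1.0]] [[527.9028545619182, 0.0, 277.22665653961775], [0.0, 527.9028545619182, 204.28344588710564], [0.0, 0.0, 1.0]]
wrist [[0.431, 0.868, 0.248, 177.211], [0.903, -0.414, -0.119, 552.185], [-0.001, 0.275, -0.961, 383.373], [0.0, 0.0, 0.0, 1.0]] [[345.28645427339126, 0.0, 278.0495957689087], [0.0, 345.28645427339126, 212.2840922252631], [0.0, 0.0, 1.0]]
```

View pics/scene0.png

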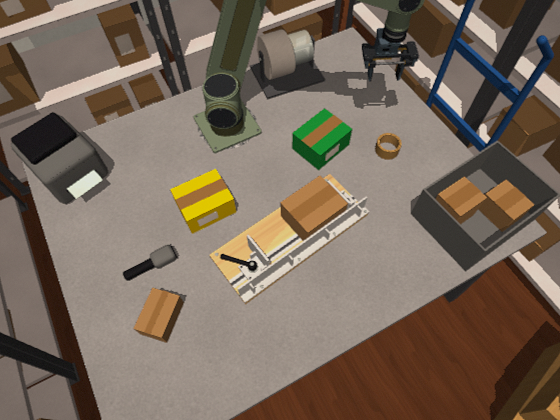

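View pics/side0.png

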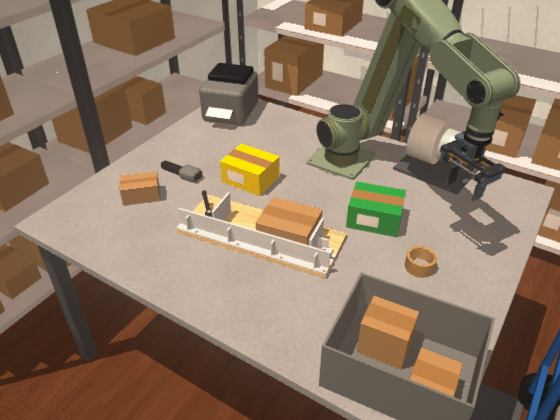

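The scene view shows three carton-like things. The brown one at (318,205) lies on the gauge board. The green one (322,138) and the yellow one (204,200) are excluded, and the small carton (158,314) is a bystander. The black lever is at (237,262) and the end stop is near (350,193). I'll confirm this in an enlarged crop and measure at the same time.

```bash
python3 - <<'E'
from h import *
import pickle
f=pickle.load(open('scene.pkl','rb')); g=pickle.load(open('side.pkl','rb'))
a=cv2.resize(f['frame'][165:310,200:380],None,fx=4,fy=4,interpolation=cv2.INTER_CUBIC)
cv2.imwrite('pics/c1.png',a)
for n,f in (('scene',f),('side',g)):
    W=pts(f); h=cv2.cvtColor(f['frame'],cv2.COLOR_BGR2HSV)
    z=W[...,2]
    near=(np.abs(W[...,0]-600)<400)&(np.abs(W[...,1]-50)<400)
    print(n)
    def rect(m,nm):
        m=m.astype(np.uint8); k,l,st,c=cv2.connectedComponentsWithStats(m)
        for i in range(1,k):
            if st[i,4]>60:
                p=W[l==i]; r=cv2.minAreaRect(p[:,:2].astype(np.float32)); print(nm,c[i].round(),st[i,4],'z',np.median(p[:,2]).round(1),np.array(r[0]).round(1),np.array(r[1]).round(1),round(r[2],2))
    rect(near&(z>107)&(z<120),'ctn top'); rect(near&(z>12)&(z<24),'board')
    rect(near&(z>80)&(z<92),'fence'); rect(near&(z>96)&(z<108),'plates')
    rect(near&(h[...,2]<60)&(z>35)&(z<90),'lever')
E
```

```text
scene
ctn top [314. 203.] 1939 z 112.0 [524.4  81.9] [142.3 178.5] 9.49
ctn top [450. 228.] 197 z 113.9 [800.  401.4] [257.5   7.9] 5.93
board [313. 159.] 76 z 17.1 [321.7 205.2] [142.9  70.2] 51.31
board [338. 185.] 162 z 16.8 [479.  222.5] [151.4  30. ] 10.76
board [257. 246.] 2635 z 17.0 [ 539.8 -133.6] [165.6 290.3] 10.09
board [214. 221.] 91 z 17.6 [ 376.9 -222.4] [  6.7 167.5] 0.64
board [300. 258.] 745 z 21.1 [635.4 -21.4] [ 28.7 479.7] 8.76
board [457. 258.] 63 z 18.0 [880.9 409.7] [97.1  6.6] 7.89
fence [319. 142.] 260 z 89.3 [276.3 264.2] [139.4 171.2] 15.87
fence [209. 211.] 121 z 87.6 [ 372.2 -222.1] [170.1  23. ] 87.4
fence [306. 240.] 443 z 84.9 [605.1  -4.5] [ 35.3 518.9] 8.57
fence [446. 230.] 182 z 86.7 [799.6 401.8] [257.5   9.4] 5.43
plates [339. 192.] 70 z 101.4 [522.  172.1] [109.5  16.9] 7.01
plates [451. 231.] 165 z 102.3 [809.8 403.1] [240.1  10.7] 7.02
plates [321. 223.] 70 z 102.2 [595.7  73.8] [143.1  27.7] 88.23
plates [258. 248.] 97 z 102.6 [ 574.2 -150.4] [111.1   9.1] 8.69
lever [444. 234.] 749 z 63.5 [801.1 402.3] [260.1  26.7] 10.59
lever [240. 262.] 
[... 436 characters left out ...]
board [372. 229.] 150 z 17.7 [336.4 285.7] [ 16.1 165.8] 14.66
board [286. 247.] 1006 z 19.5 [544.  -13.9] [212.2 520.8] 9.55
fence [249. 169.] 164 z 85.7 [ 344.  -190.5] [109.2 216.4] 38.71
fence [262. 230.] 697 z 85.6 [560.4 -12.3] [130.3 521.8] 9.07
fence [375. 213.] 165 z 86.1 [335.4 284.5] [ 16.5 169.2] 14.49
plates [249. 160.] 465 z 97.9 [ 307.2 -221. ] [142.4 168.8] 2.98
plates [376. 198.] 565 z 97.8 [274.5 269.1] [138.5 170.4] 11.63
plates [220. 203.] 84 z 102.9 [ 574.8 -147.9] [118.3  12.1] 10.31
plates [297. 230.] 275 z 102.6 [561.8 125.5] [118.4 216.7] 48.84
plates [369. 293.] 63 z 102.3 [672.1 418. ] [24.6 58.8] 27.68
plates [343. 322.] 64 z 101.0 [788.2 406.6] [178.7   2. ] 5.82
```

View pics/c1.png

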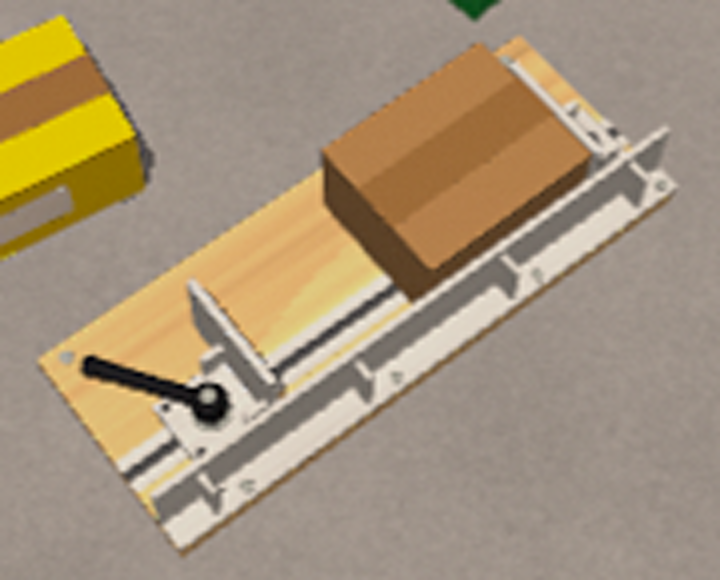

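Crop: the brown carton lies on the wooden gauge. The sliding stop's plate is at crop (235,330), the lever hub at (212,398), the handle tip at (90,365) and the end stop at (555,105). So this is the carton meant, and the green and yellow ones are not. Next I'll fix the board frame and the lever angle from two views.

```bash
python3 - <<'E'
from h import *
import pickle
f=pickle.load(open('scene.pkl','rb')); g=pickle.load(open('side.pkl','rb'))
# fence top line from two views
for n,q in (('scene',f),('side',g)):
    W=pts(q); z=W[...,2]
    hsv=cv2.cvtColor(q['frame'],cv2.COLOR_BGR2HSV)
    near=(np.abs(W[...,0]-600)<90)&(np.abs(W[...,1]-0)<300)
    m=near&(z>82)&(z<90)&(hsv[...,1]<60)&(hsv[...,2]>110); p=W[m][:,:2].astype(np.float32)
    l=cv2.fitLine(p,cv2.DIST_HUBER,0,.01,.01).ravel(); print(n,'fence',len(p),l.round(3),np.degrees(np.arctan2(-l[0],l[1])).round(2))
    m=near&(hsv[...,2]<50)&(z>35)&(z<95)&(W[...,1]<-100)
    v,u=np.nonzero(m); P=W[m]
    print(' lever px',u.min(),u.max(),v.min(),v.max())
    th=np.radians(9); ex=np.array([np.cos(th),np.sin(th)]); ey=np.array([-np.sin(th),np.cos(th)])
    i=np.argsort(P[:,:2]@ex)
    for a in np.array_split(i,8): print('  ',P[a].mean(0).round(1), u[a].mean().round(), v[a].mean().round())
    # plates top points
    for nm,yl in (('stop',(-185,-110)),('end',(140,200))):
        m=(z>100)&(z<108)&(W[...,1]>yl[0])&(W[...,1]<yl[1])&(np.abs(W[...,0]-560)<90)&(hsv[...,1]<60)
        if m.sum()>5:
            p=W[m]; b=np.c_[p[:,:2]@ex,p[:,:2]@ey]; print(nm,m.sum(),'b x',b[:,0].min().round(1),b[:,0].max().round(1),'y',np.percentile(b[:,1],[5,50,95]).round(1))
E
```

```text
scene fence 296 [ 1.54000e-01 -9.88000e-01  6.21037e+02 -2.34290e+01] -171.14
 lever px 221 256 254 270
   [ 536.2 -254.1   75.2] 223.0 256.0
   [ 546.9 -244.2   72.1] 228.0 258.0
   [ 557.9 -230.8   68.1] 233.0 259.0
   [ 569.7 -218.6   66.1] 238.0 261.0
   [ 580.7 -206.1   60.7] 244.0 262.0
   [ 590.5 -191.9   58.9] 249.0 263.0
   [ 602.6 -188.6   58.8] 252.0 266.0
   [ 609.4 -186.3   56.9] 253.0 268.0
stop 72 b x 488.0 598.5 y [-242.6 -239.3 -235.6]
end 48 b x 494.8 597.4 y [88.  91.7 94.3]
side fence 413 [ 1.51000e-01 -9.88000e-01  6.13076e+02  1.25760e+01] -171.3Traceback (most recent call last):
  File "<stdin>", line 13, in <module>
    return umr_minimum(a, axis, None, out, keepdims, initial, where)
ValueError: zero-size array to reduction operation minimum which has no identity
```

>>> carry_out --increments '[[[0, 0.2, 0], [-30, 0, -33], 1], [[0, 0.971, 0], [-257, 0, -283], 1], [[0, 0.971, 0], [-257, 0, -283], 1], [[0, 0.971, 0], [-257, 0, -283], 1], [[0, 0.971, 0], [-257, 0, -283], 1], [[0, 0.971, 0], [-257, 0, -283], 1], [[0, 0.971, 0], [-257, 0, -283], 1], [[0, 0.971, 0], [-257, 0, -283], 1], [[0, 0.971, 0], [-257, 0, -283], 1], [[0, 0.971, 0], [-257, 0, -283], 1]]'

```text
time_s: 0.98
ee_pos: [393.6, 160.5, 404.7]
ee_rot: [-90.2, -0.0, 8.5]
force: [0.4, 1.0, 0.6]
gripper_width: 27.4
```

>>> carry_out --increments '[[[0, 0, 0], [89, 0, -372], 1], [[0, 0, 0], [89, 0, -372], 1], [[0, 0, 0], [89, 0, -372], 1], [[0, 0, 0], [89, 0, -372], 1], [[0, 0, 0], [89, 0, -372], 1], [[0, 0, 0], [89, 0, -372], 1], [[0, 0, 0], [89, 0, -372], 1], [[0, 0, 0], [89, 0, -372], 1], [[0, 0, 0], [89, 0, -372], 1], [[0, 0, 0], [89, 0, -372], 1]]'

```text
time_s: 1.82
ee_pos: [539.4, -193.7, 403.9]
ee_rot: [-90.2, -0.1, 8.6]
force: [1.1, 0.1, -0.7]
gripper_width: 0.4
```

```bash
python3 - <<'E'
from h import *
s=env.state(); print(s['ee_pos'].round(1),s['ee_rot'].round(2),s['force'].round(2),s['gripper_width'],s['qpos'].round(1))
f=cam("wrist"); 
import pickle; pickle.dump(f,open('w1.pkl','wb')); cv2.imwrite('pics/w1.png',f['frame'])
S=np.array([597.8,-186.1]);th=np.radians(8.8);ex=np.array([np.cos(th),np.sin(th)]); ey=np.array([-np.sin(th),np.cos(th)])
W=pts(f);b=np.stack([(W[...,:2]-S)@ex,(W[...,:2]-S)@ey,W[...,2]],-1)
for lo,hi in((99,108),(82,90),(107,118)):
  m=(b[...,2]>lo)&(b[...,2]<hi); 
  if m.sum()>20: print(lo,m.sum(),np.nanpercentile(b[m],[2,50,98],axis=0).round(1).tolist())
E
```

```text
[ 539.4 -193.7  403.9] [-9.016e+01 -6.000e-02  8.610e+00] [ 1.11  0.07 -0.67] 0.4155459496830049 [-20.9  18.1  90.   -0.1  71.7 -29.4]
99 1383 [[-74.1, 35.0, 100.4], [-20.0, 39.0, 103.3], [31.4, 42.6, 104.7]]
82 3481 [[-237.8, -76.7, 82.2], [42.7, 42.5, 85.4], [47.8, 156.7, 89.4]]
```

View pics/w1.png

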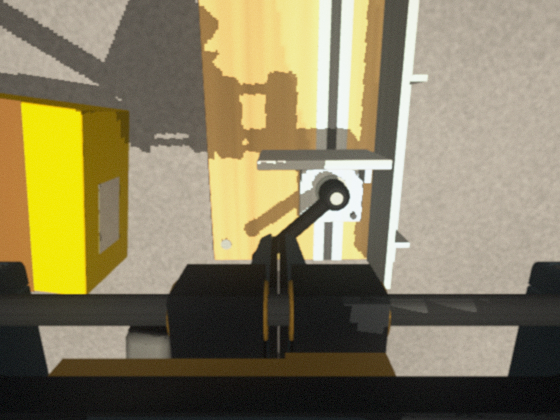

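The wrist view shows the stop plate at (325,160), the hub knob at (335,197) and the handle running down-left to about (285,240). My closed fingers are behind the plate. The depth puts the plate where I expected, within 1 mm. Now I'll go down behind the plate.

>>> carry_out --increments '[[[0, 0, 0], [0, 30, 6], 1], [[0, 0, 0], [0, 60, 6], 1], [[0, 0, 0], [0, 90, 6], 1], [[0, 0, 0], [0, 120, 6], 1], [[0, 0, 0], [0, 145, 6], 1], [[0, 0, 0], [0, 163, 6], 1], [[0, 0, 0], [0, 163, 6], 1]]'

```text
time_s: 2.45
ee_pos: [534.8, -180.9, 238.0]
ee_rot: [-89.7, 0.5, 8.9]
force: [0.9, 0.4, 0.1]
gripper_width: 0.2
```

>>> carry_out --increments '[[[0, 0, 0], [0, 0, 8], 1], [[0, 0, 0], [0, 0, 16], 1], [[0, 0, 0], [0, 0, 26], 1], [[0, 0, 0], [0, 0, 38], 1], [[0, 0, 0], [0, 0, 50], 1], [[0, 0, 0], [0, 0, 60], 1], [[0, 0, 0], [0, 0, 60], 1]]'

```text
time_s: 3.03
ee_pos: [527.2, -122.1, 243.3]
ee_rot: [-90.0, -0.1, 8.9]
force: [-0.7, 0.0, 0.2]
gripper_width: 0.5
```

>>> carry_out --increments '[[[0, 0, 0], [0, 0, 8], 1], [[0, 0, 0], [0, 0, 18], 1], [[0, 0, 0], [0, 0, 30], 1], [[0, 0, 0], [0, 0, 42], 1], [[0, 0, 0], [0, 0, 54], 1], [[0, 0, 0], [0, 0, 64], 1], [[0, 0, 0], [0, 0, 72], 1], [[0, 0, 0], [0, 0, 75], 1]]'

```text
time_s: 3.7
ee_pos: [516.0, -49.3, 243.4]
ee_rot: [-90.1, -0.1, 8.9]
force: [-0.7, -5.7, 0.8]
gripper_width: 0.6
```

```bash
cat > m.py <<'E'
from h import *
import sys
S=np.array([597.8,-186.1]);th=np.radians(8.8);ex=np.array([np.cos(th),np.sin(th)]); ey=np.array([-np.sin(th),np.cos(th)])
s=env.state(); d=s['ee_pos'][:2]-S; F=s['force']
print('t',s['time_s'],'tcp b',(d@ex).round(1),(d@ey).round(1),s['ee_pos'][2].round(1),s['ee_rot'].round(1),'Fb',(F[:2]@ex).round(2),(F[:2]@ey).round(2),F[2].round(2),'T',s['torque'].round(3))
if len(sys.argv)>1:
  f=cam("scene"); cv2.imwrite(f'pics/{sys.argv[1]}.png',cv2.resize(f['frame'][165:310,200:380],None,fx=4,fy=4,interpolation=cv2.INTER_CUBIC))
  W=pts(f);b=np.stack([(W[...,:2]-S)@ex,(W[...,:2]-S)@ey,W[...,2]],-1)
  hs=cv2.cvtColor(f['frame'],cv2.COLOR_BGR2HSV)
  def rep(n,m):
    if m.sum()>8: print(n,m.sum(),np.nanpercentile(b[m],[3,50,97],axis=0).round(1).tolist())
  inb=(b[...,0]>-140)&(b[...,0]<40)&(b[...,1]>-50)&(b[...,1]<420)
  rep('plate',inb&(b[...,2]>99)&(b[...,2]<107)&(hs[...,1]<60)&(hs[...,2]>110)&(b[...,1]<215))
  rep('end',inb&(b[...,2]>99)&(b[...,2]<107)&(hs[...,1]<60)&(b[...,1]>280))
  rep('carton',inb&(b[...,2]>108)&(b[...,2]<118)&(hs[...,1]>90))
E
python3 m.py s2
```

```text
t 3.7 tcp b -60.0 147.7 243.4 [-90.1  -0.1   8.9] Fb -1.54 -5.56 0.81 T [-1.05   0.187  0.016]
plate 27 [[-41.0, 164.7, 100.1], [20.9, 168.4, 102.9], [34.9, 172.4, 106.3]]
end 55 [[-66.9, 364.5, 99.5], [-14.2, 368.3, 101.8], [35.1, 372.2, 105.7]]
carton 1665 [[-95.1, 202.3, 108.4], [-26.5, 277.9, 112.1], [36.2, 353.1, 116.5]]
```

>>> carry_out --increments '[[[0, 0, 0], [0, 0, 5], 1], [[0, 0, 0], [0, 0, 9], 1], [[0, 0, 0], [0, 0, 12], 1], [[0, 0, 0], [0, 0, 14], 1], [[0, 0, 0], [0, 0, 15], 1]]'

```text
time_s: 4.17
ee_pos: [513.8, -35.3, 243.3]
ee_rot: [-90.1, -0.1, 8.9]
force: [-0.9, -6.4, 4.1]
gripper_width: 0.3
```

>>> carry_out --increments '[[[0, 0, 0], [0, 0, 1], 1], [[0, 0, 0], [0, 0, 2], 1], [[0, 0, 0], [0, 0, 3], 1]]'

```text
time_s: 4.42
ee_pos: [513.4, -32.8, 243.3]
ee_rot: [-90.2, -0.1, 8.9]
force: [-0.9, -8.9, 3.1]
gripper_width: 0.1
```

```bash
python3 m.py s3
```

```text
t 4.4167 tcp b -59.9 164.4 243.3 [-90.2  -0.1   8.9] Fb -2.29 -8.61 3.08 T [-1.324  0.244  0.051]
plate 22 [[-40.3, 181.8, 99.3], [20.4, 185.3, 101.9], [33.9, 189.4, 105.4]]
end 53 [[-67.2, 364.6, 99.8], [-14.0, 368.4, 102.0], [35.7, 371.8, 106.0]]
carton 1543 [[-93.9, 205.8, 108.5], [-25.7, 285.8, 112.1], [36.5, 354.4, 116.3]]
```

>>> carry_out --increments '[[[0, 0, 0], [0, 0, 1], 1], [[0, 0, 0], [0, 0, 2], 1]]'

```text
time_s: 4.63
ee_pos: [513.1, -31.0, 243.3]
ee_rot: [-90.2, -0.1, 8.9]
force: [-0.6, -8.4, 2.9]
gripper_width: 0.7
```

>>> carry_out --increments '[[[0, 0, 0], [0, 0, 0.7], 1], [[0, 0, 0], [0, 0, 1.4], 1]]'

```text
time_s: 4.8
ee_pos: [512.9, -29.5, 243.3]
ee_rot: [-90.2, -0.1, 8.9]
force: [-0.9, -9.0, 3.4]
gripper_width: 0.2
```

>>> carry_out --increments '[[[0, 0, 0], [0, 0, 0.5], 1], [[0, 0, 0], [0, 0, 1], 1]]'

```text
time_s: 4.97
ee_pos: [512.7, -28.6, 243.3]
ee_rot: [-90.2, -0.1, 8.9]
force: [-0.1, -8.8, 3.7]
gripper_width: 0.8
```

>>> carry_out --increments '[[[0, 0, 0], [0, 0, 0.5], 1], [[0, 0, 0], [0, 0, 1], 1]]'

```text
time_s: 5.13
ee_pos: [512.6, -27.6, 243.3]
ee_rot: [-90.2, -0.1, 8.9]
force: [-1.6, -9.2, 4.2]
gripper_width: 0.4
```

>>> carry_out --increments '[[[0, 0, 0], [0, 0, 0.5], 1], [[0, 0, 0], [0, 0, 1], 1]]'

```text
time_s: 5.3
ee_pos: [512.5, -27.0, 243.4]
ee_rot: [-90.3, -0.1, 8.9]
force: [-1.0, -13.0, 3.0]
gripper_width: 0.6
```

>>> carry_out --increments '[[[0, 0, 0], [0, 0, 0.5], 1], [[0, 0, 0], [0, 0, 0.8], 1]]'

```text
time_s: 5.47
ee_pos: [512.5, -26.7, 243.4]
ee_rot: [-90.3, -0.1, 9.0]
force: [-0.5, -15.9, 3.8]
gripper_width: 0.6
```

>>> carry_out --increments '[[[0, 0, 0], [0, 0, 0.4], 1], [[0, 0, 0], [0, 0, 0.4], 1]]'

```text
time_s: 5.63
ee_pos: [512.4, -26.6, 243.4]
ee_rot: [-90.4, -0.1, 9.0]
force: [-0.4, -15.9, 2.5]
gripper_width: 0.5
```

```bash
python3 m.py s4
```

```text
t 5.6333 tcp b -60.0 170.6 243.4 [-90.4  -0.1   9. ] Fb -2.82 -15.7 2.5 T [-2.322  0.191  0.081]
plate 24 [[-39.3, 185.9, 99.6], [20.8, 190.5, 102.5], [35.5, 195.3, 105.5]]
end 9 [[-67.2, 363.8, 100.6], [11.3, 370.2, 103.8], [38.6, 372.0, 105.6]]
carton 1502 [[-93.7, 208.7, 108.5], [-25.5, 290.2, 112.0], [36.7, 358.7, 116.7]]
```

>>> carry_out --increments '[[[0, 0, 0], [0, 0, 0.5], 1], [[0, 0, 0], [0, 0, 0.5], 1]]'

```text
time_s: 5.85
ee_pos: [512.5, -26.5, 243.4]
ee_rot: [-90.4, -0.1, 9.0]
force: [-0.9, -19.3, 3.5]
gripper_width: 0.4
```

>>> carry_out --increments '[[[0, 0, 0], [0, 0, -5], 1], [[0, 0, 0], [0, 0, -9], 1], [[0, 0, 0], [0, -30, -9], 1], [[0, 0, 0], [0, -65, -9], 1], [[0, 0, 0], [20, -100, -15], 1], [[0, 0, 0], [40, -130, -25], 1], [[0, 0, 0], [50, -150, -30], 1], [[0, 0, 0], [50, -150, -30], 1], [[0, 0, 0], [50, -150, -30], 1]]'

```text
time_s: 6.6
ee_pos: [566.1, -45.6, 392.9]
ee_rot: [-90.0, -0.1, 8.8]
force: [-0.4, 0.5, -0.3]
gripper_width: 0.3
```

```bash
python3 m.py s5; python3 - <<'E'
from m import *
f=cam("wrist"); import pickle; pickle.dump(f,open('w2.pkl','wb'))
W=pts(f);b=np.stack([(W[...,:2]-S)@ex,(W[...,:2]-S)@ey,W[...,2]],-1)
hs=cv2.cvtColor(f['frame'],cv2.COLOR_BGR2HSV)
cv2.imwrite('pics/w2.png',f['frame'])
m=(hs[...,2]<70)&(b[...,2]>40)&(b[...,2]<95)&(b[...,1]>20)&(b[...,1]<185)&(b[...,0]<30)
P=b[m]; v,u=np.nonzero(m); i=np.argsort(P[:,0])
for a in np.array_split(i,12): print(P[a].mean(0).round(1),len(a),u[a].mean().round(),v[a].mean().round())
m=(b[...,2]>99)&(b[...,2]<107)&(hs[...,1]<60)&(b[...,1]<240)
print(np.nanpercentile(b[m],[3,50,97],axis=0).round(1).tolist())
E
```

```text
t 6.6 tcp b -9.9 143.7 392.9 [-90.   -0.1   8.8] Fb -0.29 0.53 -0.26 T [-0.092  0.065  0.009]
plate 15 [[7.4, 188.3, 99.1], [20.5, 190.5, 102.8], [36.7, 194.2, 106.7]]
carton 1292 [[-93.9, 208.0, 108.3], [-22.2, 300.8, 111.9], [37.2, 360.1, 116.3]]
t 6.65 tcp b -10.6 143.9 391.3 [-89.9   0.1   8.8] Fb 0.35 0.62 -0.31 T [-0.06   0.015  0.003]
[-81.8  97.1  75.4] 151 201.0 255.0
[-70.7 100.7  73.9] 151 214.0 250.0
[-62.7 108.   71.5] 151 222.0 242.0
[-54.4 114.5  69.5] 151 231.0 235.0
[-46.2 121.2  67.4] 151 240.0 227.0
[-37.9 127.9  65.1] 150 249.0 220.0
[-29.9 134.3  62.8] 150 258.0 212.0
[-22.  140.9  60.5] 150 266.0 205.0
[-15.3 150.5  58.6] 150 274.0 194.0
[-10.3 156.5  59.5] 150 279.0 188.0
[ -2.8 159.8  59. ] 150 287.0 184.0
[  4.9 156.9  60.4] 150 296.0 188.0
[[-72.8, 187.7, 102.1], [-17.4, 190.9, 103.4], [30.3, 193.9, 104.6]]
```

View pics/w2.png

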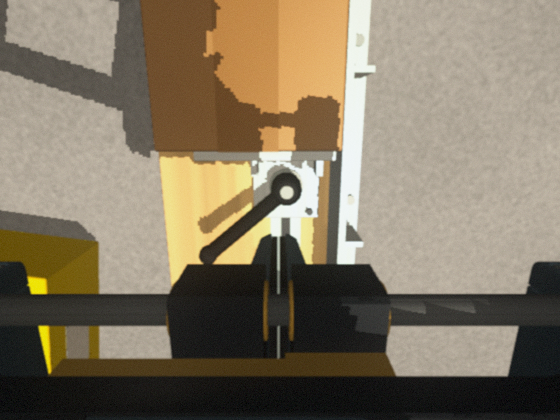

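The wrist view shows the carton touching the stop plate at row 152. The hub cap is at (287,191) and the handle tip at (207,256). I'll pin down the axis from the cap and the plate together.

```bash
python3 - <<'E'
from h import *
import pickle
S=np.array([597.8,-186.1]);th=np.radians(8.8);ex=np.array([np.cos(th),np.sin(th)]); ey=np.array([-np.sin(th),np.cos(th)])
f=pickle.load(open('w2.pkl','rb')); W=pts(f);b=np.stack([(W[...,:2]-S)@ex,(W[...,:2]-S)@ey,W[...,2]],-1)
hs=cv2.cvtColor(f['frame'],cv2.COLOR_BGR2HSV)
m=np.zeros(hs.shape[:2],bool); m[178:205,272:302]=1
w=m&(hs[...,2]>140)&(b[...,2]>50); v,u=np.nonzero(w); print('cap',len(u),u.mean(),v.mean(),np.median(b[w],axis=0).round(1),b[w].mean(0).round(1))
k=(hs[...,2]<70)&m&(b[...,2]>52); print('hub dark top z',np.percentile(b[k][:,2],[10,50,90]).round(1), b[k].mean(0).round(1))
# bar: at each station along the bar, highest points
m=(hs[...,2]<70)&(b[...,2]>40)&(b[...,2]<95)&(b[...,1]>80)&(b[...,1]<185)&(b[...,0]<-20)
P=b[m]; A=np.array([0,152.8]); 
t=np.array([-np.sin(.89),-np.cos(.89)]); n=np.array([-np.cos(.89),np.sin(.89)])
r=(P[:,:2]-A)@t; q=(P[:,:2]-A)@n
for lo in range(30,110,10):
    s=(r>=lo)&(r<lo+10)
    if s.sum(): print(lo,'lat min/max',np.percentile(q[s],[2,50,98]).round(1),'z',np.percentile(P[s,2],[2,50,98]).round(1),s.sum(), r[s].max().round(1))
E
```

```text
cap 171 287.99415204678365 192.91228070175438 [ -3.1 152.8  63.2] [ -2.1 152.6  62.6]
hub dark top z [58.6 61.4 62.8] [ -5.3 155.   61. ]
30 lat min/max [-1.7  4.8  9.7] z [57.9 63.3 65.6] 146 39.8
40 lat min/max [-1.6  4.3  9.5] z [61.3 65.4 67.3] 141 49.8
50 lat min/max [-1.4  4.8  9.5] z [62.7 67.7 69.8] 147 60.0
60 lat min/max [-1.5  4.5  9.6] z [65.4 69.5 71.6] 137 69.9
70 lat min/max [-1.3  4.8  9.7] z [67.3 71.4 73.6] 145 80.0
80 lat min/max [-1.3  4.7  9.8] z [69.1 73.4 75.4] 147 89.9
90 lat min/max [-2.4  5.  11.1] z [69.9 75.9 78. ] 172 99.9
100 lat min/max [-0.9  2.9  8.1] z [75.6 76.7 77.3] 13 101.8
```

>>> carry_out --increments '[[[0, 0.12, 0], [-15, 0, -10], 0.5], [[0, 0.24, 0], [-30, 0, -20], 0.5], [[0, 0.36, 0], [-45, 0, -30], 0.5], [[0, 0.48, 0], [-54, 10, -41], 0.5], [[0, 0.6, 0], [-54, 30, -41], 0.5], [[0, 0.72, 0], [-54, 60, -41], 0.5], [[0, 0.83, 0], [-54, 80, -41], 0.5], [[0, 0.89, 0], [-54, 100, -41], 0.5], [[0, 0.89, 0], [-54, 100, -41], 0.5], [[0, 0.89, 0], [-54, 100, -41], 0.5]]'

```text
time_s: 7.53
ee_pos: [517.8, -94.3, 290.2]
ee_rot: [-90.1, 0.3, -42.1]
force: [-0.6, 0.7, 0.2]
gripper_width: 45.6
```

```bash
python3 m.py; python3 - <<'E'
from h import *
f=cam("wrist"); cv2.imwrite('pics/w3.png',f['frame'])
g=cam("scene"); a=cv2.resize(g['frame'][165:310,200:380],None,fx=4,fy=4,interpolation=cv2.INTER_CUBIC); cv2.imwrite('pics/s6.png',a)
E
```

```text
t 7.5333 tcp b -65.0 103.0 290.2 [-90.1   0.3 -42.1] Fb -0.49 0.76 0.19 T [-0.063  0.1   -0.058]
```

View pics/w3.png

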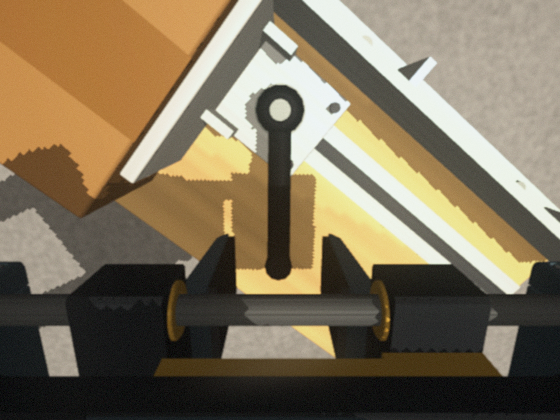

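The bar (column 279, rows 130–275) lies centred and straight between the open fingers. I'll go down and grip it.

>>> carry_out --increments '[[[0, 0, 0], [0, 20, 0], 0.5], [[0, 0, 0], [0, 40, 0], 0.5], [[0, 0, 0], [0, 51, 0], 0.5], [[0, 0, 0], [0, 51, 0], 0.6], [[0, 0, 0], [0, 51, 0], 1], [[0, 0, 0], [0, 51, 0], 1], [[0, 0, 0], [0, 51, 0], 1], [[0, 0, 0], [0, 51, 0], 1]]' --force 25

```text
time_s: 8.3
ee_pos: [519.1, -94.7, 241.9]
ee_rot: [-89.9, -0.1, -42.2]
force: [0.1, 0.3, 0.4]
gripper_width: 15.0
```

```bash
cat > t.py <<'E'
from h import *
S=np.array([597.8,-186.1]);th=np.radians(8.8);ex=np.array([np.cos(th),np.sin(th)]); ey=np.array([-np.sin(th),np.cos(th)])
A=S-2.2*ex+152.9*ey
s=env.state(); p=s['ee_pos']; F=s['force']; M=s['torque']; yaw=np.radians(s['ee_rot'][2])
r=p[:2]-A; d=r/np.linalg.norm(r); tg=np.array([d[1],-d[0]]) # clockwise
rb=np.array([r@ex,r@ey]); phi=np.arctan2(-rb[0],-rb[1])
tau=np.cross(r/1000,F[:2])+M[2]   # from outside on tool, ccw
print('t',round(s['time_s'],2),'r',np.linalg.norm(r).round(1),'phi_pos',phi.round(3),'phi_yaw',(th-yaw).round(3),'z',p[2].round(1),'Ftang',(F[:2]@tg).round(2),'Frad',(F[:2]@d).round(2),'Fz',F[2].round(2),'Mz',M[2].round(3),'equiv N',(tau/0.08).round(2),'w',round(s['gripper_width'],1))
E
python3 t.py
```

```text
t 8.3 r 79.7 phi_pos 0.884 phi_yaw 0.889 z 241.9 Ftang 0.11 Frad -0.3 Fz 0.43 Mz -0.001 equiv N -0.11 w 15.0t.py:7: DeprecationWarning: Arrays of 2-dimensional vectors are deprecated. Use arrays of 3-dimensional vectors instead. (deprecated in NumPy 2.0)
  tau=np.cross(r/1000,F[:2])+M[2]   # from outside on tool, ccw
```

>>> carry_out --increments '[[[0, 0.1, 0], [-8, 0, 0.4], 1], [[0, 0.2, 0], [-15.9, 0, 1.6], 1], [[0, 0.3, 0], [-23.6, 0, 3.6], 1], [[0, 0.4, 0], [-31.2, 0, 6.3], 1], [[0, 0.4, 0], [-31.2, 0, 6.3], 1]]'

```text
time_s: 8.72
ee_pos: [499.5, -68.5, 241.8]
ee_rot: [-90.0, -0.1, -65.1]
force: [-2.0, -1.3, 2.4]
gripper_width: 13.8
```

```bash
sed -i 's/np.cross(r\/1000,F\[:2\])/(r[0]*F[1]-r[1]*F[0])\/1000/' t.py; python3 t.py
```

```text
t 8.72 r 79.9 phi_pos 1.296 phi_yaw 1.289 z 241.8 Ftang -0.4 Frad 2.33 Fz 2.44 Mz 0.126 equiv N 1.97 w 13.8
```

>>> carry_out --increments '[[[0, 0, 0], [0, -4, 0], 1], [[0, 0, 0], [0, -8, 0], 1], [[0, 0, 0], [0, -9, 0], 1], [[0, 0, 0], [0, -9, 0], 1]]'

```text
time_s: 9.05
ee_pos: [500.2, -68.8, 249.5]
ee_rot: [-89.9, 0.1, -65.0]
force: [2.7, 4.3, -6.1]
gripper_width: 14.1
```

```bash
python3 t.py
```

```text
t 9.05 r 79.4 phi_pos 1.289 phi_yaw 1.289 z 249.5 Ftang 2.77 Frad -4.3 Fz -6.14 Mz 0.171 equiv N -0.61 w 14.1
```

>>> carry_out --increments '[[[0, 0, 0], [0, -2, 0], 1], [[0, 0, 0], [0, -2, 0], 1]]'

```text
time_s: 9.22
ee_pos: [500.2, -68.8, 251.6]
ee_rot: [-89.9, 0.1, -65.1]
force: [2.7, 4.4, -8.0]
gripper_width: 13.6
```

```bash
python3 t.py; python3 - <<'E'
from h import *
g=cam("side"); cv2.imwrite('pics/d1.png',cv2.resize(g['frame'][120:260,170:350],None,fx=4,fy=4,interpolation=cv2.INTER_CUBIC))
E
```

```text
t 9.22 r 79.4 phi_pos 1.29 phi_yaw 1.289 z 251.6 Ftang 2.85 Frad -4.33 Fz -8.04 Mz 0.227 equiv N 0.01 w 13.6
```

View pics/d1.png

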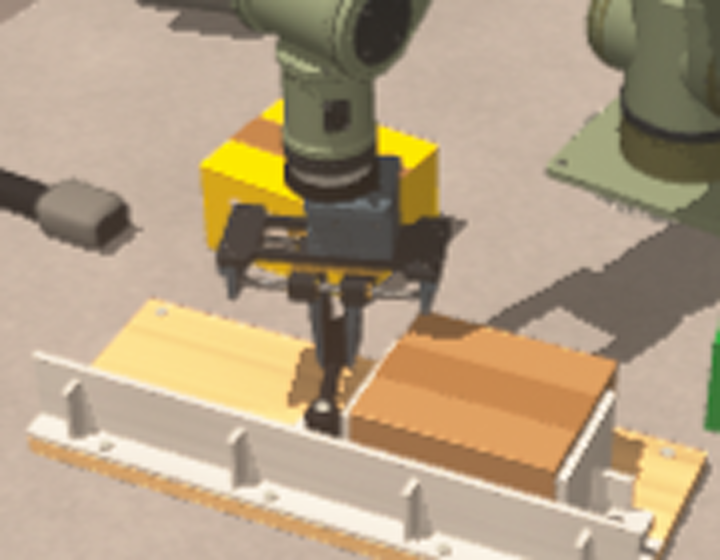

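The side view shows the lever held by the fingers, with the carton snug between the two plates. Fz of −8 N matches a fully lifted lever. Now I'll swing back.

>>> carry_out --increments '[[[0, -0.12, 0], [9.6, 0, 0.6], 1], [[0, -0.24, 0], [19, 0, 2.3], 1], [[0, -0.36, 0], [28.2, 0, 5.1], 1], [[0, -0.48, 0], [36.9, 0, 9], 1], [[0, -0.6, 0], [45.2, 0, 14], 1], [[0, -0.72, 0], [52.8, 0, 19.9], 1], [[0, -0.84, 0], [59.6, 0, 26.6], 1], [[0, -0.96, 0], [65.5, 0, 34.1], 1], [[0, -1.08, 0], [70.6, 0, 42.3], 1], [[0, -1.14, 0], [72.7, 0, 46.6], 1]]'

```text
time_s: 10.1
ee_pos: [572.7, -115.0, 250.4]
ee_rot: [-89.8, 0.2, 0.5]
force: [0.2, 4.2, -7.9]
gripper_width: 13.7
```

```bash
python3 t.py
```

```text
t 10.1 r 79.7 phi_pos 0.147 phi_yaw 0.145 z 250.4 Ftang -0.18 Frad -4.2 Fz -7.92 Mz -0.08 equiv N -0.82 w 13.7
```

>>> carry_out --increments '[[[0, 0, 0], [0, 4, 0], 1], [[0, 0, 0], [0, 8, 0], 1], [[0, 0, 0], [0, 10, 0], 1], [[0, 0, 0], [0, 10, 0], 1]]'

```text
time_s: 10.43
ee_pos: [572.1, -115.5, 241.8]
ee_rot: [-90.0, 0.1, 0.2]
force: [-1.7, 2.7, -1.1]
gripper_width: 13.6
```

```bash
python3 t.py
```

```text
t 10.43 r 80.2 phi_pos 0.155 phi_yaw 0.15 z 241.8 Ftang 1.68 Frad -2.73 Fz -1.08 Mz 0.245 equiv N 1.38 w 13.6
```

>>> carry_out --increments '[[[0, 0.1, 0], [-8, 0, 0.4], 1], [[0, 0.2, 0], [-15.9, 0, 1.6], 1], [[0, 0.3, 0], [-23.6, 0, 3.6], 1], [[0, 0.4, 0], [-31.2, 0, 6.3], 1], [[0, 0.5, 0], [-38.4, 0, 9.8], 1], [[0, 0.6, 0], [-45.2, 0, 14], 1], [[0, 0.6, 0], [-45.2, 0, 14], 1]]'

```text
time_s: 11.02
ee_pos: [526.8, -101.5, 242.2]
ee_rot: [-90.0, -0.1, -34.2]
force: [0.4, 2.1, -3.7]
gripper_width: 14.1
```

```bash
python3 t.py
```

```text
t 11.02 r 80.3 phi_pos 0.755 phi_yaw 0.75 z 242.2 Ftang 0.85 Frad -1.92 Fz -3.66 Mz 0.241 equiv N 2.17 w 14.1
```

>>> carry_out --increments '[[[0, 0.1, 0], [-8, 0, 0.4], 1], [[0, 0.2, 0], [-15.9, 0, 1.6], 1]]'

```text
time_s: 11.18
ee_pos: [515.2, -91.8, 242.1]
ee_rot: [-90.0, -0.1, -45.6]
force: [-1.3, 1.3, -0.8]
gripper_width: 13.7
```

```bash
python3 t.py
```

```text
t 11.18 r 80.3 phi_pos 0.944 phi_yaw 0.95 z 242.1 Ftang 1.81 Frad 0.02 Fz -0.83 Mz 0.564 equiv N 5.24 w 13.7
```

>>> carry_out --increments '[[[0, 0.06, 0], [-8, 0, 0.4], 1], [[0, 0.14, 0], [-15.9, 0, 1.6], 1]]'

```text
time_s: 11.35
ee_pos: [506.4, -80.5, 242.5]
ee_rot: [-89.9, -0.4, -53.6]
force: [2.9, -10.1, -4.8]
gripper_width: 14.1
```

```bash
python3 t.py
```

```text
t 11.35 r 79.9 phi_pos 1.123 phi_yaw 1.089 z 242.5 Ftang -9.96 Frad 3.3 Fz -4.82 Mz -0.396 equiv N 4.99 w 14.1
```

>>> carry_out --increments '[[[0, 0.08, 0], [-8, 0, 0.4], 1], [[0, 0.15, 0], [-12, 0, 0.9], 1]]'

```text
time_s: 11.52
ee_pos: [500.2, -70.6, 242.6]
ee_rot: [-89.9, -0.4, -62.2]
force: [1.5, -4.9, -4.9]
gripper_width: 13.7
```

```bash
python3 t.py
```

```text
t 11.52 r 80.2 phi_pos 1.27 phi_yaw 1.24 z 242.6 Ftang -5.08 Frad 0.84 Fz -4.86 Mz -0.053 equiv N 4.43 w 13.7
```

>>> carry_out --increments '[[[0, 0.03, 0], [0, -4, 0], 1], [[0, 0.03, 0], [0, -8, 0], 1], [[0, 0.03, 0], [0, -10, 0], 1], [[0, 0.03, 0], [0, -10, 0], 1]]'

```text
time_s: 11.85
ee_pos: [500.2, -69.2, 251.8]
ee_rot: [-89.8, -0.1, -63.9]
force: [3.6, 0.2, -6.9]
gripper_width: 13.7
```

```bash
python3 t.py
```

```text
t 11.85 r 79.6 phi_pos 1.285 phi_yaw 1.268 z 251.8 Ftang -1.32 Frad -3.35 Fz -6.85 Mz -0.082 equiv N 0.28 w 13.7
```

>>> carry_out --increments '[[[0, -0.12, 0], [9.6, 0, 0.6], 1], [[0, -0.24, 0], [19, 0, 2.3], 1], [[0, -0.36, 0], [28.2, 0, 5.1], 1], [[0, -0.48, 0], [36.9, 0, 9], 1], [[0, -0.6, 0], [45.2, 0, 14], 1], [[0, -0.72, 0], [52.8, 0, 19.9], 1], [[0, -0.84, 0], [59.6, 0, 26.6], 1], [[0, -0.96, 0], [65.5, 0, 34.1], 1], [[0, -1.08, 0], [70.6, 0, 42.3], 1], [[0, -1.13, 0], [72.4, 0, 45.9], 1]]'

```text
time_s: 12.68
ee_pos: [572.6, -113.6, 251.2]
ee_rot: [-89.9, 0.1, 1.1]
force: [1.7, 2.5, -7.9]
gripper_width: 14.0
```

>>> carry_out --increments '[[[0, 0, 0], [0, 4, 0], 1], [[0, 0, 0], [0, 8, 0], 1], [[0, 0, 0], [0, 10, 0], 1], [[0, 0, 0], [0, 10, 0], 1]]'

```text
time_s: 13.02
ee_pos: [571.9, -114.3, 242.8]
ee_rot: [-90.1, -0.1, 0.8]
force: [-0.9, -0.1, 2.2]
gripper_width: 14.1
```

```bash
python3 t.py
```

```text
t 13.02 r 79.0 phi_pos 0.157 phi_yaw 0.139 z 242.8 Ftang 0.92 Frad 0.06 Fz 2.18 Mz 0.068 equiv N -0.05 w 14.1
```

>>> carry_out --increments '[[[0, 0.08, 0], [-8, 0, 0.4], 1], [[0, 0.18, 0], [-15.9, 0, 1.6], 1], [[0, 0.18, 0], [-15.9, 0, 1.6], 1]]'

```text
time_s: 13.27
ee_pos: [556.4, -112.9, 243.1]
ee_rot: [-90.1, -0.4, -9.6]
force: [3.7, -2.6, -1.0]
gripper_width: 14.0
```

```bash
python3 t.py
```

```text
t 13.27 r 79.1 phi_pos 0.356 phi_yaw 0.322 z 243.1 Ftang -4.11 Frad 1.84 Fz -0.98 Mz -0.139 equiv N 2.32 w 14.0
```

>>> carry_out --increments '[[[0, 0.06, 0], [-4.8, 0, 0.1], 1], [[0, 0.12, 0], [-9.6, 0, 0.6], 1]]'

```text
time_s: 13.43
ee_pos: [547.7, -110.9, 242.9]
ee_rot: [-90.1, -0.3, -16.3]
force: [2.7, -2.6, 0.4]
gripper_width: 13.9
```

```bash
python3 t.py
```

```text
t 13.43 r 79.4 phi_pos 0.467 phi_yaw 0.439 z 242.9 Ftang -3.39 Frad 1.66 Fz 0.37 Mz 0.191 equiv N 5.75 w 13.9
```

>>> carry_out --increments '[[[0, 0.06, 0], [-4.8, 0, 0.1], 1], [[0, 0.12, 0], [-9.6, 0, 0.6], 1]]'

```text
time_s: 13.6
ee_pos: [538.7, -107.6, 242.9]
ee_rot: [-90.0, -0.4, -23.2]
force: [3.5, -2.4, -0.3]
gripper_width: 13.7
```

```bash
python3 t.py
```

```text
t 13.6 r 79.6 phi_pos 0.588 phi_yaw 0.559 z 242.9 Ftang -4.21 Frad 0.71 Fz -0.34 Mz 0.254 equiv N 7.37 w 13.7
```

>>> carry_out --increments '[[[0, 0.03, 0], [-3, 0, 0.1], 1], [[0, 0.06, 0], [-4.8, 0, 0.1], 1]]'

```text
time_s: 13.77
ee_pos: [534.5, -105.6, 242.9]
ee_rot: [-90.0, -0.4, -26.5]
force: [3.4, -2.9, -0.1]
gripper_width: 13.6
```

```bash
python3 t.py
```

```text
t 13.77 r 79.8 phi_pos 0.647 phi_yaw 0.617 z 242.9 Ftang -4.35 Frad 0.92 Fz -0.06 Mz 0.308 equiv N 8.19 w 13.6
```

>>> carry_out --increments '[[[0, 0.02, 0], [-2, 0, 0], 1], [[0, 0.04, 0], [-4, 0, 0.1], 1]]'

```text
time_s: 13.93
ee_pos: [531.3, -103.9, 243.0]
ee_rot: [-90.0, -0.4, -28.8]
force: [5.9, -5.3, -0.6]
gripper_width: 13.9
```

```bash
python3 t.py
```

```text
t 13.93 r 79.9 phi_pos 0.691 phi_yaw 0.657 z 243.0 Ftang -7.77 Frad 1.49 Fz -0.6 Mz 0.232 equiv N 10.66 w 13.9
```

>>> carry_out --increments '[[[0, 0, 0], [0, 0, 0], 1], [[0, 0, 0], [0, 0, 0], 1]]'

```text
time_s: 14.1
ee_pos: [531.3, -104.0, 242.9]
ee_rot: [-90.0, -0.4, -28.8]
force: [4.6, -4.6, -1.2]
gripper_width: 13.9
```

```bash
python3 t.py
```

```text
t 14.1 r 79.9 phi_pos 0.691 phi_yaw 0.656 z 242.9 Ftang -6.29 Frad 1.65 Fz -1.16 Mz 0.082 equiv N 7.31 w 13.9
```

>>> carry_out --increments '[[[0, 0.005, 0], [-1, 0, 0], 1], [[0, 0.01, 0], [-2, 0, 0], 1], [[0, 0.01, 0], [-2, 0, 0], 1]]'

```text
time_s: 14.35
ee_pos: [530.1, -103.3, 243.1]
ee_rot: [-90.0, -0.6, -29.4]
force: [6.4, -5.1, -2.3]
gripper_width: 13.8
```

```bash
python3 t.py
```

```text
t 14.35 r 79.9 phi_pos 0.708 phi_yaw 0.667 z 243.1 Ftang -8.1 Frad 0.93 Fz -2.34 Mz -0.022 equiv N 7.83 w 13.8
```

>>> carry_out --increments '[[[0, 0.015, 0], [-1, 0, 0], 1], [[0, 0.03, 0], [-2, 0, 0], 1]]'

```text
time_s: 14.52
ee_pos: [528.3, -102.2, 243.0]
ee_rot: [-90.0, -0.5, -31.1]
force: [5.4, -5.8, -1.6]
gripper_width: 13.7
```

```bash
python3 t.py
```

```text
t 14.52 r 80.0 phi_pos 0.734 phi_yaw 0.697 z 243.0 Ftang -7.69 Frad 1.84 Fz -1.62 Mz 0.24 equiv N 10.69 w 13.7
```

>>> carry_out --increments '[[[0, 0.012, 0], [-1, 0, 0], 1], [[0, 0.025, 0], [-2, 0, 0], 1]]'

```text
time_s: 14.68
ee_pos: [526.6, -101.2, 243.0]
ee_rot: [-90.0, -0.5, -32.5]
force: [5.8, -5.8, -1.8]
gripper_width: 13.6
```

```bash
python3 t.py
```

```text
t 14.68 r 80.1 phi_pos 0.759 phi_yaw 0.722 z 243.0 Ftang -8.12 Frad 1.46 Fz -1.75 Mz 0.195 equiv N 10.57 w 13.6
```

>>> carry_out --increments '[[[0, 0, 0], [0, 0, 0], 0.78], [[0, 0, 0], [0, 0, 0], 0.78], [[0, 0, 0], [0, 0, 0], 0.78], [[0, 0, 0], [0, 0, 0], 0.78]]'

```text
time_s: 15.02
ee_pos: [525.6, -100.5, 242.8]
ee_rot: [-90.0, -0.3, -32.6]
force: [3.6, -4.4, 2.5]
gripper_width: 20.1
```

```bash
python3 t.py
```

```text
t 15.02 r 80.1 phi_pos 0.775 phi_yaw 0.723 z 242.8 Ftang -5.45 Frad 1.49 Fz 2.52 Mz 0.052 equiv N 6.11 w 20.1
```

>>> carry_out --increments '[[[0, 0.02, 0], [-1, 0, 0], 0.78], [[0, 0.04, 0], [-2, 0, 0], 0.78], [[0, 0.04, 0], [-2.5, 0, 0], 0.78]]'

```text
time_s: 15.27
ee_pos: [524.4, -99.4, 243.1]
ee_rot: [-89.9, -0.5, -34.9]
force: [6.6, -5.5, 0.2]
gripper_width: 20.1
```

```bash
python3 t.py
```

```text
t 15.27 r 80.0 phi_pos 0.794 phi_yaw 0.763 z 243.1 Ftang -8.54 Frad 0.45 Fz 0.19 Mz 0.11 equiv N 9.91 w 20.1
```

>>> carry_out --increments '[[[0, 0.006, 0], [-0.5, 0, 0], 0.78], [[0, 0.012, 0], [-1, 0, 0], 0.78]]'

```text
time_s: 15.43
ee_pos: [523.8, -99.0, 243.2]
ee_rot: [-89.9, -0.5, -35.6]
force: [7.9, -5.3, -0.6]
gripper_width: 20.2
```

```bash
python3 t.py
```

```text
t 15.43 r 80.0 phi_pos 0.804 phi_yaw 0.775 z 243.2 Ftang -9.53 Frad -0.53 Fz -0.63 Mz 0.108 equiv N 10.87 w 20.2
```

>>> carry_out --increments '[[[0, 0.006, 0], [-0.5, 0, 0], 0.78], [[0, 0.012, 0], [-1, 0, 0], 0.78]]'

```text
time_s: 15.6
ee_pos: [523.2, -98.5, 243.2]
ee_rot: [-89.9, -0.6, -36.3]
force: [7.0, -6.7, -0.6]
gripper_width: 20.4
```

```bash
python3 t.py
```

```text
t 15.6 r 80.0 phi_pos 0.814 phi_yaw 0.787 z 243.2 Ftang -9.62 Frad 1.01 Fz -0.6 Mz 0.154 equiv N 11.54 w 20.4
```

>>> carry_out --increments '[[[0, 0, 0], [-0.5, 0, 0], 0.78], [[0, 0, 0], [-1, 0, 0], 0.78]]'

```text
time_s: 15.77
ee_pos: [522.5, -98.0, 243.2]
ee_rot: [-89.9, -0.6, -36.2]
force: [7.7, -8.3, -0.3]
gripper_width: 20.4
```

```bash
python3 t.py
```

```text
t 15.77 r 80.0 phi_pos 0.824 phi_yaw 0.786 z 243.2 Ftang -11.17 Frad 1.71 Fz -0.34 Mz 0.108 equiv N 12.52 w 20.4
```

>>> carry_out --increments '[[[0, 0, 0], [2, 0, 0], 0.4], [[0, 0, 0], [2, 0, 0], 0.4], [[0, 0, 0], [2, 0, 0], 0.4], [[0, 0, 0], [2, 0, 0], 0.4], [[0, 0, 0], [2, -20, 0], 0.4], [[0, 0, 0], [2, -50, 0], 0.4], [[0, 0, 0], [2, -85, 0], 0.4], [[0, 0, 0], [2, -120, 0], 0.4], [[0, 0, 0], [2, -150, -20], 0.4], [[0, 0, 0], [2, -150, -40], 0.4]]'

```text
time_s: 16.6
ee_pos: [498.3, -129.8, 397.4]
ee_rot: [-89.8, -0.5, -36.3]
force: [0.9, -0.7, -0.4]
gripper_width: 54.6
```

>>> carry_out --increments '[[[0, 0, 0], [0, 0, -30], 0.4], [[0, 0, 0], [0, 0, -30], 0.4], [[0, 0, 0], [0, 0, -30], 0.4]]'

```text
time_s: 16.85
ee_pos: [478.7, -154.5, 391.3]
ee_rot: [-90.0, 0.2, -36.5]
force: [0.2, 1.1, -0.8]
gripper_width: 54.7
```

```bash
python3 m.py s7; python3 - <<'E'
from h import *
S=np.array([597.8,-186.1]);th=np.radians(8.8);ex=np.array([np.cos(th),np.sin(th)]); ey=np.array([-np.sin(th),np.cos(th)])
f=cam("wrist"); W=pts(f);b=np.stack([(W[...,:2]-S)@ex,(W[...,:2]-S)@ey,W[...,2]],-1)
hs=cv2.cvtColor(f['frame'],cv2.COLOR_BGR2HSV); cv2.imwrite('pics/w4.png',f['frame'])
m=(hs[...,2]<70)&(b[...,2]>40)&(b[...,2]<95)&(b[...,1]>60)&(b[...,1]<185)&(b[...,0]<20)&(b[...,0]>-120)
P=b[m]; A=np.array([-2.2,152.9]); q=P[:,:2]-A; r=np.hypot(*q.T)
for lo in range(20,110,15):
    s=(r>=lo)&(r<lo+15)
    if s.sum(): k=q[s].mean(0); print(lo,s.sum(),'z',np.percentile(P[s,2],[50,98]).round(1),'phi',np.arctan2(-k[0],-k[1]).round(3))
m=(b[...,2]>99)&(b[...,2]<107)&(hs[...,1]<60)&(b[...,1]<240)
print('plate',np.nanpercentile(b[m],[3,50,97],axis=0).round(1).tolist())
E
```

```text
t 16.85 tcp b -112.9 49.4 391.3 [-90.    0.2 -36.5] Fb 0.39 1.01 -0.78 T [-0.107  0.126  0.035]
plate 81 [[-67.8, 186.9, 99.3], [-12.8, 191.0, 102.4], [33.0, 196.1, 106.4]]
end 12 [[-61.8, 365.1, 101.3], [8.6, 370.4, 103.5], [37.5, 371.7, 105.1]]
carton 1817 [[-94.5, 198.9, 108.4], [-27.3, 276.2, 112.1], [35.9, 358.3, 116.4]]
20 285 z [62.3 64.8] phi 0.747
35 282 z [65.3 67.8] phi 0.719
50 270 z [68.3 71.1] phi 0.703
65 263 z [71.4 73.7] phi 0.696
80 271 z [74.8 76.9] phi 0.691
95 100 z [76.9 78.3] phi 0.694
plate [[-75.5, 186.8, 99.8], [-56.0, 190.2, 103.3], [-36.5, 195.0, 104.8]]
```

View pics/w4.png

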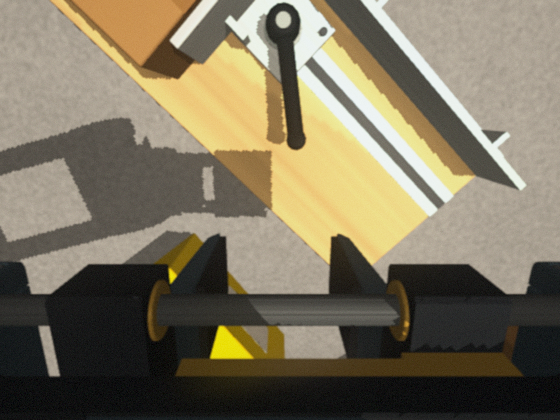

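View pics/s7.png

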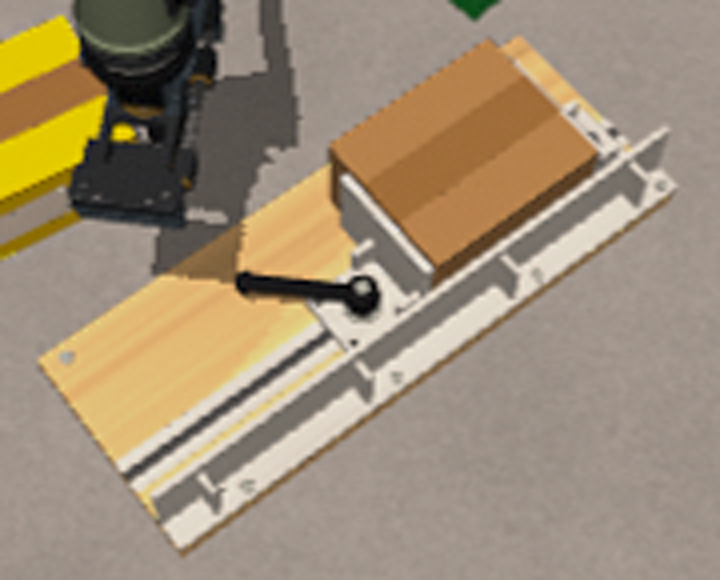

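The wrist view shows the lever at rest, hub (284,20) to tip (296,142). That is about 0.7 rad, roughly 0.1 rad behind the angle I last pushed it to. It may only be back in the tooth play, so I'll check with a gentle second push.

>>> carry_out --increments '[[[0, 0, 0], [3, 0, 35], 0.4], [[0, 0, 0], [5, 0, 68], 0.4], [[0, 0, 0], [5, 30, 68], 0.4], [[0, 0, 0], [5, 60, 68], 0.4], [[0, 0, 0], [5, 90, 68], 0.4], [[0, 0, 0], [5, 120, 68], 0.4], [[0, 0, 0], [5, 140, 68], 0.4], [[0, 0, 0], [5, 148, 68], 0.4], [[0, 0, 0], [5, 148, 68], 0.7], [[0, 0, 0], [5, 148, 68], 0.7]]'

```text
time_s: 17.78
ee_pos: [525.0, -102.0, 244.0]
ee_rot: [-90.0, 0.0, -36.3]
force: [-1.2, 0.2, -0.2]
gripper_width: 44.7
```

>>> carry_out --increments '[[[0, 0, 0], [0, 0, 0], 0.7], [[0, 0, 0], [0, 0, 0], 0.7]]'

```text
time_s: 17.95
ee_pos: [525.0, -102.4, 245.2]
ee_rot: [-89.9, -0.2, -36.4]
force: [-0.3, 0.9, 1.0]
gripper_width: 30.9
```

```bash
python3 t.py
```

```text
t 17.95 r 82.1 phi_pos 0.767 phi_yaw 0.788 z 245.2 Ftang 0.77 Frad -0.6 Fz 1.01 Mz -0.021 equiv N -1.06 w 30.9
```

>>> carry_out --increments '[[[0, 0, 0], [-1.5, 1, 0], 0.7], [[0, 0, 0], [-3, 2, 0], 0.7], [[0, 0, 0], [-4, 2, 0], 0.7]]'

```text
time_s: 18.2
ee_pos: [522.1, -100.6, 243.0]
ee_rot: [-89.9, -0.3, -36.3]
force: [3.2, -2.2, 3.4]
gripper_width: 27.6
```

```bash
python3 t.py
```

```text
t 18.2 r 82.2 phi_pos 0.809 phi_yaw 0.788 z 243.0 Ftang -3.9 Frad -0.21 Fz 3.42 Mz 0.092 equiv N 5.16 w 27.6
```

>>> carry_out --increments '[[[0, 0, 0], [-1.5, 0, 0], 0.7], [[0, 0, 0], [-3, 0, 0], 0.7]]'

```text
time_s: 18.37
ee_pos: [520.5, -99.4, 243.2]
ee_rot: [-89.9, -0.5, -36.3]
force: [6.1, -7.3, 1.3]
gripper_width: 28.0
```

```bash
python3 t.py
```

```text
t 18.37 r 82.4 phi_pos 0.833 phi_yaw 0.787 z 243.2 Ftang -9.34 Frad 1.89 Fz 1.33 Mz 0.07 equiv N 10.49 w 28.0
```

>>> carry_out --increments '[[[0, 0, 0], [-0.4, 0, 0], 0.7], [[0, 0, 0], [-0.8, 0, 0], 0.7]]'

```text
time_s: 18.53
ee_pos: [520.1, -99.2, 243.3]
ee_rot: [-89.9, -0.6, -36.3]
force: [5.3, -7.3, 0.2]
gripper_width: 27.8
```

```bash
python3 t.py
```

```text
t 18.53 r 82.4 phi_pos 0.838 phi_yaw 0.787 z 243.3 Ftang -8.72 Frad 2.32 Fz 0.24 Mz 0.088 equiv N 10.09 w 27.8
```

>>> carry_out --increments '[[[0, 0, 0], [-0.5, 0, 0], 0.7], [[0, 0, 0], [-1, 0, 0], 0.7]]'

```text
time_s: 18.7
ee_pos: [519.5, -98.8, 243.3]
ee_rot: [-89.9, -0.6, -36.3]
force: [5.3, -7.9, 1.8]
gripper_width: 27.4
```

```bash
python3 t.py
```

```text
t 18.7 r 82.5 phi_pos 0.847 phi_yaw 0.787 z 243.3 Ftang -9.18 Frad 2.7 Fz 1.83 Mz 0.075 equiv N 10.4 w 27.4
```

>>> carry_out --increments '[[[0, 0, 0], [-0.6, 0, 0], 0.7], [[0, 0, 0], [-1.2, 0, 0], 0.7]]'

```text
time_s: 18.87
ee_pos: [518.6, -98.2, 243.3]
ee_rot: [-89.9, -0.6, -36.3]
force: [6.6, -9.3, 1.7]
gripper_width: 27.3
```

```bash
python3 t.py
```

```text
t 18.87 r 82.6 phi_pos 0.86 phi_yaw 0.787 z 243.3 Ftang -11.07 Frad 2.75 Fz 1.69 Mz 0.099 equiv N 12.66 w 27.3
```

The lever came up against the same resistance (about 12.6 N equivalent) at the same angle (about 0.78 rad). The screw held, and the offset was only tooth play. I'll release and withdraw.

>>> carry_out --increments '[[[0, 0, 0], [2, 0, 0], 0.7], [[0, 0, 0], [4, 0, 0], 0.4], [[0, 0, 0], [4, 0, 0], 0.4], [[0, 0, 0], [4, 0, 0], 0.4], [[0, 0, 0], [4, -20, 0], 0.4], [[0, 0, 0], [4, -50, 0], 0.4], [[0, 0, 0], [4, -85, 0], 0.4], [[0, 0, 0], [4, -120, 0], 0.4], [[0, 0, 0], [4, -150, -20], 0.4], [[0, 0, 0], [4, -150, -50], 0.4]]'

```text
time_s: 19.7
ee_pos: [491.1, -138.3, 397.3]
ee_rot: [-89.7, -0.5, -36.2]
force: [0.9, -1.4, 0.0]
gripper_width: 54.5
```

>>> carry_out --increments '[[[0, 0, 0], [0, 0, -20], 0.4], [[0, 0, 0], [0, 0, -20], 0.4], [[0, 0, 0], [0, 0, -20], 0.4]]'

```text
time_s: 19.95
ee_pos: [477.1, -155.3, 391.3]
ee_rot: [-90.0, 0.1, -36.5]
force: [1.0, 0.3, 0.4]
gripper_width: 54.7
```

```bash
python3 m.py s8; python3 - <<'E'
from h import *
S=np.array([597.8,-186.1]);th=np.radians(8.8);ex=np.array([np.cos(th),np.sin(th)]); ey=np.array([-np.sin(th),np.cos(th)])
f=cam("wrist"); W=pts(f);b=np.stack([(W[...,:2]-S)@ex,(W[...,:2]-S)@ey,W[...,2]],-1)
hs=cv2.cvtColor(f['frame'],cv2.COLOR_BGR2HSV); cv2.imwrite('pics/w5.png',f['frame'])
A=np.array([-2.2,152.9]); q=b[...,:2]-A; r=np.hypot(q[...,0],q[...,1])
print('cap z',np.median(b[(r<5)&(b[...,2]>50)][:,2]))
m=(hs[...,2]<70)&(b[...,2]>40)&(b[...,2]<95)&(r<104)&(r>20)&(b[...,0]<0)&(b[...,1]<150)
P=b[m];q=P[:,:2]-A;r=r[m]
l=cv2.fitLine(q.astype(np.float32),cv2.DIST_HUBER,0,.01,.01).ravel(); print('phi slope',np.arctan2(abs(l[0]),abs(l[1])).round(3),l.round(3))
for lo in range(20,110,10):
    s=(r>=lo)&(r<lo+10); print(lo,np.percentile(P[s,2],[50,98]).round(1)) if s.sum() else 0
E
```

```text
t 19.95 tcp b -114.6 48.9 391.3 [-90.    0.1 -36.5] Fb 1.01 0.14 0.43 T [-0.103  0.098  0.014]
plate 73 [[-65.9, 187.1, 99.5], [-11.3, 191.0, 102.2], [35.0, 195.4, 106.0]]
end 13 [[-66.4, 365.3, 99.2], [5.6, 371.1, 102.4], [37.3, 372.5, 104.8]]
carton 1791 [[-94.9, 198.9, 108.5], [-27.1, 274.8, 112.1], [35.8, 358.2, 116.3]]
cap z 63.304543198175
phi slope 0.667 [  0.619   0.786 -38.631 -45.496]
20 [61.7 63.6]
30 [63.9 66. ]
40 [65.8 68.2]
50 [67.8 69.7]
60 [69.7 72.3]
70 [71.9 73.9]
80 [73.9 76.2]
90 [76.3 78.2]
100 [76.7 78.2]
```

View pics/w5.png

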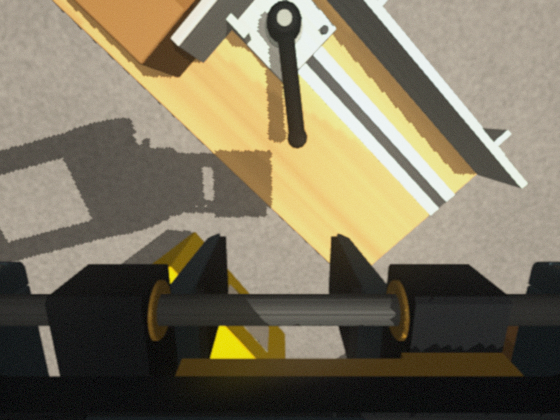

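Hub cap (284,18) and tip (297,140) are where they were before the re-check. The cap is at 63.3 mm against 63.2 mm at the start, so the lever is home. The plate hasn't moved, so I'm handing in.

```bash
python3 -c "
from workcell import env
env.job_done(); print(env.state()['time_s'])"
```

```text
the job is handed in; nothing more can be done
the job is handed in; nothing more can be done
```

The carton is seated between the stops, the lever is clamped, and the job was handed in at about 20 s of the 72 s allowed.

- **Pushing:** I pushed the stop up until the carton met the end stop. The push peaked at 19.3 N.
- **Clamping:** It took three clockwise pulls with two lift-and-swing-back strokes. The last one was pushed to about 12.5 N equivalent at the grip (11.2 N tangential).
- **Re-check:** A second push met the same resistance, about 12.7 N, and the lever came to rest at the same angle. So the screw held.

**Last checks:**
- **Stop and carton:** The stop plate had not moved, and the distance between the two plates measured about 170 mm, the carton's length.
- **Lever:** The hub cap was at 63.3 mm against 63.2 mm at the start, so the lever is dropped home.
- **Robot and bystanders:** The robot was clear of everything. I never reached for the other items.

**What disagreed:**
- **Lever angle:** After release the lever measured about 0.67–0.70 rad, but I had estimated 0.78 rad while pushing. I put this down to tooth play and flex in the arm and fingers.
- **Force readings:** They scattered by about 1 N, and settled readings dropped to 6–8 N between pushes.

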